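Fish the card-holder weight out of the gap between the sachet boxes

TASK

A small steel card-holder weight has dropped into the narrow gap between the two dark sachet boxes. Take the bent rod from its stand, use its foot to drag the weight out of the robot-side mouth of the gap so that it lies flat on the open counter just in front, and hang the rod back on its stand. Go gently: do not press the rod hard on the counter or the boxes, do not touch the weight with anything but the rod, and leave the other things where they are.

Things in the scene. Friction and masses are not known exactly. Their poses are not given: they have to be found in the camera images.
- table: the white stone counter top, surface at z = 0 everywhere, also on the floor of the gap. It is fixed. Origin in the middle of its top.
- box_left: dark wooden box of white sachets, fixed, 160 mm along its x, 120 mm along its y, 90 mm high (sachet tips about level with its rim). Origin at the centre of its underside; -x is its front face (robot side), x runs along the gap; the gap lies along its -y side face, y = -60 mm.
- box_right: the same kind of box with green sachets, fixed, parallel to the left one, its faces in line with it. Its +y side face (y = +60 mm) is the other wall of the gap. The gap is 34 to 40 mm wide, 90 mm deep, 160 mm long, open above and at both ends.
- gap_mouth (a point): point on the counter at the front (robot side) lower corner of the left box beside the gap: box_left frame (-80, -60, 0) mm, same axes as box_left. The middle of the gap's mouth is half a gap width from it towards -y; the open counter is at negative x of it.
- weight_center (a point): centre, half-way up, of the dropped weight: a plain steel round, 30 mm diameter, 11 mm high, flat on the floor of the gap, sides upright to 5.5 mm, then bevelled, a slot in its top; about 60 g. It lies 45 to 110 mm inside the mouth and may touch a wall. Its yaw means nothing.
- stand: fixed steel rod stand: base plate 110 x 110 x 12 mm (its middle at x = +10 mm), a post 190 mm high at x = 45 mm, and two level prongs from the post towards -x to x = -24 mm, tops 190 mm above the counter, each 16 mm wide, with an 18 mm slot between (centred on y = 0), open at the -x end. Origin on the counter under point stand_rest.
- stand_rest (a point): point in the middle of the slot, level with the upper faces of the prongs (z = 190 mm), where the middle of the underside of the rod's collar rests; same axes as stand.
- rod_grip (a point): centre of the bent rod's black square handle, 16 x 16 mm and 50 mm high, which stands on a steel collar 34 x 34 x 6 mm; the collar's underside is 31 mm below this point. z is up along the rod. When hung, the rod's axes are those of the stand to within 3 degrees. Rod mass about 150 g.
- rod_collar (a point): middle of the collar's underside, same axes. Below: a 12 mm round tube 85 mm long, then a shank with its end bent into a level foot along +y, 8 mm thick, y = -4 to +24 mm. The stiff telescopic shank (45 N to slide) is set to an unknown length: the foot's underside is 136 to 166 mm below here. The foot yields upward 4 mm on a spring (1 to 10 N). It must slide within 3 mm of the counter: feel for it.
- bowls: bystander: stack of four black bowls, 110 mm diameter, about 92 mm high; origin under its centre
- tub_left: bystander: white lidded tub, 70 mm diameter, 40 mm high, in front of the left box; origin under its centre
- tub_right: bystander: the same kind of tub, in front of the right box; origin under its centre
- sauce_cup: bystander: small yellow bowl, 72 mm diameter, 40 mm high; origin under its centre
- jar: bystander: amber jar with black cap, 60 mm diameter, 100 mm high; origin under its centre
- dish: bystander: white bowl, 120 mm diameter, 35 mm high; origin under its centre
Things that resemble listed ones, but are neither listed nor needed, are in the scene too. Of the things shaped like the part that bears rod_grip, the bare steel one is meant.

How it is judged:
By the outcome, as a careful person would: the job done as asked, in the order asked, and still so for the second after the job is handed in, with the robot touching nothing.
It also fails if it takes over 67 s, if anything falls off the work surface, if the arm or the gripper's body presses on something with over 40 N, if the wrist force passes 120 N, or if a joint passes its speed limit or range.

ROBOT

A 7-joint arm with a two-finger parallel gripper is mounted at the origin on the work surface. World frame = base frame: x ahead of the robot, y to its left, z up, the work surface at z = 0. Lengths are in m, angles in rad, forces in N, time in s.
With the tool pointing down it reaches from about 0.425 to 0.875 m from the base axis. Payload 4.7 kg.
Tool frame: the origin (TCP) lies midway between the tips of the shut fingers; the grasp point (between the pads) lies 19 mm behind it; z points along the fingers, x is the direction in which the jaws open and shut, and the axes are right-handed (so a half turn about z gives the same grasp; the last joint's range is limited). The gripper opens to 87 mm and grips with 3 to 60 N. Pads are 19 mm wide; open, the fingers measure 117 mm over their backs; the gripper's body (75 mm by 190 mm) begins 51 mm behind the grasp point.
Start: joints at [1.196, 0.321, -0.07, 1.45, 0.023, 1.371, -0.057], TCP at [0.246, -0.602, 0.223] pointing down, gripper open.
Joint ranges: [-2.86, 2.86], [-0.3, 2.09], [-1.38, 1.24], [0.06, 2.45], [-1.56, 4.7], [0.09, 2.05], [-2.69, 2.69]. Speed limits (rad/s): [2.57, 2.57, 3.14, 3.14, 3.14, 3.14, 3.14].

INTERFACE

Orientations are given as a rotation vector (axis times angle).
In Python, from bench import get_state, eyes, ticket gives the robot as it stands.
- The arm moves only by the tool carry_out, never from a script. Its argument "motion" is a list of rows, each a list of 2 entries, a list of its own where there are three numbers: the shift along the world's x, y, z in m, then the turn about the world's z in rad. A call has 1 to 20 rows; each row is the pose to reach, as a shift and turn from the pose commanded when the call began; what a row does not reach only later rows make up. A row lasts 1/10 s, in which the tool goes at most 50 mm and 8.59 degrees, less where a joint would pass 70% of its speed; a pose out of reach is approached as far as the arm can. A call with a gripper value outside its range is refused whole. "grip" is the gripper command: -1 is fully open, 1 is shut, values between are in proportion, set as the call begins (left out, the last holds). The fingers move at their own pace and stop on an object; "squeeze" is the grip in N (left out, the last holds). Time passes only in rows, so rows that repeat a pose let the fingers close. It gives the time, the measured TCP pose, the force and the opening at its end, in the units of the state.
- get_state(): the state, without advancing time (a new reading comes with each control period).
- eyes.get_image(name): name is "scene" or "top" or "wrist"; returns a dict with "pixels" (384x512x3 uint8, blue, green, red), "mtx" (3x3 intrinsics, pixels), "extrinsics" (4x4, takes a point from camera to world coordinates). Camera axes: x right, y down, z forward; pixel columns grow to the right and rows downward; lengths in m; the calibration is good to about 2 mm. A picture is of the moment at which its call begins. There is no depth.
- ticket.close_job(): hands the job in, once; it reports no verdict.
The state is a dict: "time": time; "joint_positions": joint angles; "qd": joint speeds; "joint_torque": joint torques, N m; "position": TCP position; "tool_rot": TCP orientation; "ft_force": force on the tool from outside, world axes, zero at the start; "torque": the same for the moment, N m; "grip_width": opening from 0.0 (shut) to 1.0 (fully open).
Only numpy, scipy, OpenCV 4.12 (cv2) and the standard library are available. Lean on these libraries where they do the work, as an engineer would, in place of code of your own. Each camera call takes 0.05 s, during which the arm holds its last target. There are 200 camera calls.

## Working session

There is one attempt and no reset: what is moved stays moved. The work goes in short steps, Python scripts to look and compute and a tool call to move; the robot and the scene stay as the last step left them, time stands still between calls to the robot, and variables do not carry over. Pictures are saved under pics/ and viewed, about 8 in all and at most 12, crops included, and the job is handed in when it is done.

Besides the shell and the picture viewer there is one more tool, called after "Call:" by a JSON object that holds its "method" and its "body", one argument or row to a line. carry_out: Moves the arm, as the interface text tells. Its arguments: {"type":"object","properties":{"motion":{"type":"array","items":{"type":"array"}},"grip":{"type":"number"},"squeeze":{"type":"number"}},"required":["motion"]}

```bash
mkdir -p pics; cat > h.py <<'E'
import numpy as np, cv2
from bench import get_state, eyes, ticket
def shot(name,f):
    d=eyes.get_image(name); cv2.imwrite('pics/%s.png'%f,d['pixels']); np.savez('pics/%s.npz'%f,K=d['mtx'],E=d['extrinsics']); return d
def crop(f,x0,y0,x1,y1,s,out):
    im=cv2.imread('pics/%s.png'%f)[y0:y1,x0:x1]; cv2.imwrite('pics/%s.png'%out,cv2.resize(im,None,fx=s,fy=s,interpolation=cv2.INTER_CUBIC))
def ray(f,u,v):
    d=np.load('pics/%s.npz'%f); r=d['E'][:3,:3]@np.linalg.solve(d['K'],[u,v,1]); return d['E'][:3,3],r/np.linalg.norm(r)
def atz(f,u,v,z):
    o,r=ray(f,u,v); return o+r*(z-o[2])/r[2]
def proj(f,p):
    d=np.load('pics/%s.npz'%f); q=np.linalg.inv(d['E'])@np.append(p,1); q=d['K']@q[:3]; return q[:2]/q[2]
def tri(*obs):
    A=0;b=0
    for f,u,v in obs:
        o,r=ray(f,u,v); M=np.eye(3)-np.outer(r,r); A=A+M; b=b+M@o
    p=np.linalg.solve(A,b); return p,[np.linalg.norm((np.eye(3)-np.outer(ray(*o)[1],ray(*o)[1]))@(p-ray(*o)[0])) for o in obs]
E
python3 - <<'E'
from h import *
np.set_printoptions(precision=4,suppress=True)
for n in ['scene','top','wrist']:
    d=shot(n,n+'0'); print(n,d['mtx'][0,0],d['extrinsics'])
a=cv2.imread('pics/scene0.png');b=cv2.imread('pics/top0.png');c=cv2.imread('pics/wrist0.png')
cv2.imwrite('pics/all.png',cv2.resize(np.hstack([a,b]),(800,300)))
print(get_state())
E
```

```text
scene 351.9514594988825 [[ 0.1766  0.7384 -0.6509  1.1779]
 [ 0.9841 -0.1194  0.1316 -0.1142]
 [ 0.0194 -0.6638 -0.7477  0.9243]
 [ 0.      0.      0.      1.    ]]
top 407.6887762815013 [[-0.0031 -0.9905  0.1376  0.3317]
 [-1.      0.0034  0.0021 -0.0038]
 [-0.0026 -0.1376 -0.9905  1.4833]
 [ 0.      0.      0.      1.    ]]
wrist 309.14991091261913 [[ 0.3803 -0.895  -0.2331  0.308 ]
 [-0.9249 -0.3686 -0.0936 -0.5744]
 [-0.0022  0.2511 -0.9679  0.3843]
 [ 0.      0.      0.      1.    ]]
{'time': 0.15, 'joint_positions': array([ 1.1961,  0.3217, -0.0701,  1.4514,  0.0226,  1.3708, -0.0569]), 'qd': array([-0.0019, -0.0013, -0.0011, -0.0049,  0.001 , -0.0007, -0.0012]), 'joint_torque': array([  0.0005, -49.1796,  -0.4044, -31.2877,  -0.064 ,   0.0404,
         0.0001]), 'position': array([ 0.2462, -0.6011,  0.2217]), 'tool_rot': array([-2.6081,  1.75  ,  0.002 ]), 'ft_force': array([0.5816, 0.4053, 0.2693]), 'torque': array([-0.004 , -0.0042, -0.0114]), 'grip_width': 0.9985252335879375}
```

View pics/top0.png

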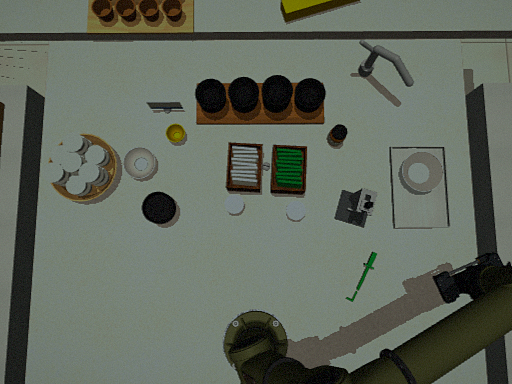

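View pics/scene0.png

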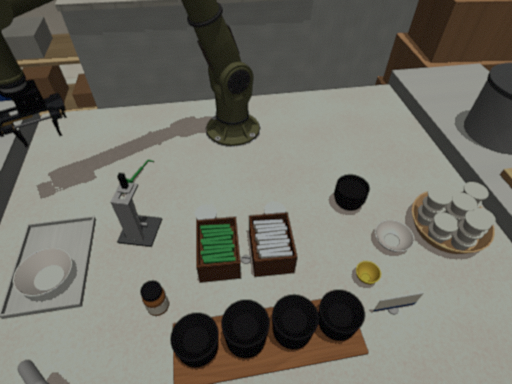

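The top view shows the boxes at about (245,167) and (289,168), with the gap between them. The stand with the rod is at (358,205), and a green decoy rod lies at (363,275). In the scene view the stand is at (130,215) and the gap at (244,245). I'll enlarge both areas.

```bash
python3 - <<'E'
from h import *
crop('top0',215,130,315,225,4,'a'); crop('top0',325,175,395,235,6,'b')
crop('scene0',95,155,175,255,4,'c'); crop('scene0',185,200,305,290,4,'d')
A=[cv2.imread('pics/%s.png'%k) for k in 'abcd']
H=np.zeros((780,820+82,3),np.uint8)
H[:380,:400]=A[0];H[:360,400:820]=A[1];H[380:780,:320]=A[2];H[380:740,330:810]=A[3]
cv2.imwrite('pics/m.png',H[:,:820][:780]); 
cv2.imwrite('pics/m1.png',H[:380,:820][:, :800]); cv2.imwrite('pics/m2.png',H[380:780,:810][:, :800])
E
```

```text
(no output)
```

View pics/m1.png

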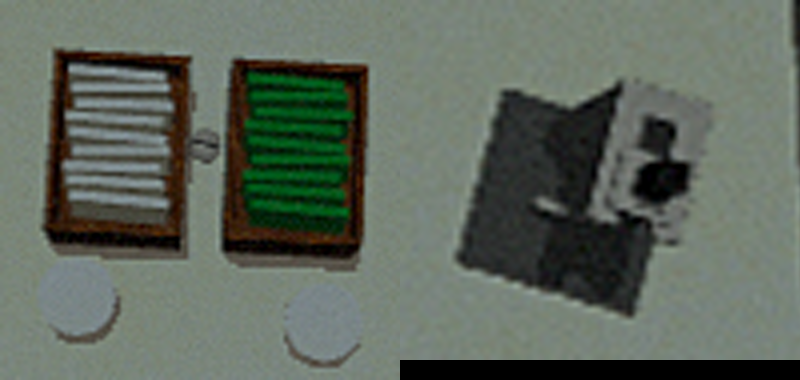

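View pics/m2.png

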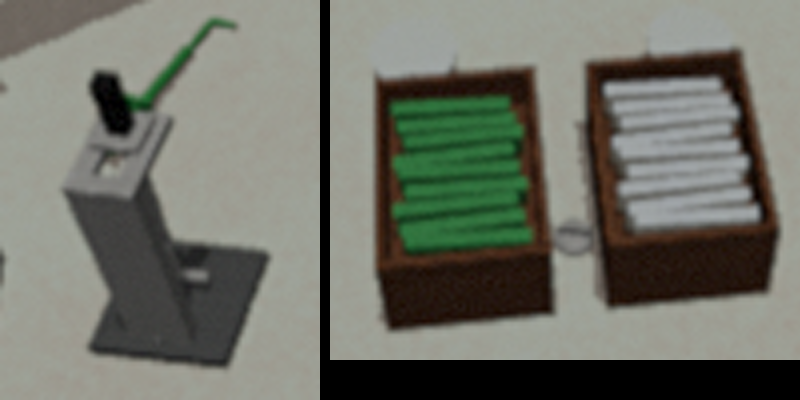

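```bash
python3 - <<'E'
from h import *
np.set_printoptions(precision=4,suppress=True)
ta=lambda u,v:('top0',215+u/4,130+v/4)
tb=lambda u,v:('top0',325+(u-400)/6,175+v/6)
sc=lambda u,v:('scene0',95+u/4,155+v/4)
sd=lambda u,v:('scene0',185+(u-330)/4,200+v/4)
P={'handtop':(tb(668,172),sc(104,76)),'weight':(ta(205,145),sd(573,235)),
'Lf':(ta(180,237),sd(588,62)),'Lb':(ta(190,58),sd(605,238)),'Rf':(ta(224,241),sd(533,68)),'Rb':(ta(233,62),sd(551,253)),
'plate_near_left':(tb(460,262),sc(172,245)),}
for k,v in P.items():
    print(k,*tri(*v), atz(*v[0],.09), atz(*v[1],.09))
for k,q in {'pl1':(505,88),'pl2':(460,262),'pl3':(635,315)}.items(): print(k,atz(*tb(*q),.012))
for q in [(96,350),(228,365),(268,256)]: print(atz(*sc(*q),.012))
for q in [(68,190),(140,182),(172,120)]: print('posttop',atz(*sc(*q),.19))
for q in [(78,298),(322,322)]: print('tub',atz(*ta(*q),.04))
print('w',atz(*P['weight'][0],.011),atz(*P['weight'][1],.011))
E
```

```text
handtop [ 0.4614 -0.3501  0.2455] [np.float64(0.0010741500762291784), np.float64(0.0010741500762292949)] [ 0.4778 -0.3949  0.09  ] [ 0.2976 -0.4028  0.09  ]
weight [ 0.628  -0.0411  0.0003] [np.float64(0.002157058394233903), np.float64(0.0021570583942339488)] [ 0.6098 -0.0409  0.09  ] [ 0.6816 -0.0463  0.09  ]
Lf [ 0.5306 -0.0154  0.0828] [np.float64(0.0035148650713172744), np.float64(0.00351486507131725)] [ 0.5291 -0.0188  0.09  ] [ 0.5366 -0.0127  0.09  ]
Lb [ 0.6875 -0.0268  0.0904] [np.float64(0.0014988063929566534), np.float64(0.0014988063929566536)] [ 0.6874 -0.0283  0.09  ] [ 0.6875 -0.0253  0.09  ]
Rf [ 0.5271 -0.0552  0.0794] [np.float64(0.0018903472718670557), np.float64(0.001890347271867072)] [ 0.5254 -0.0567  0.09  ] [ 0.5356 -0.0541  0.09  ]
Rb [ 0.6866 -0.0644  0.0796] [np.float64(0.002041326838323143), np.float64(0.002041326838323186)] [ 0.6837 -0.0659  0.09  ] [ 0.6929 -0.063   0.09  ]
plate_near_left [ 0.4344 -0.3219  0.0247] [np.float64(0.03431620839332506), np.float64(0.03431620839332509)] [ 0.4267 -0.2744  0.09  ] [ 0.4859 -0.3396  0.09  ]
pl1 [ 0.5375 -0.3201  0.012 ]
pl2 [ 0.432  -0.2896  0.012 ]
pl3 [ 0.3999 -0.3934  0.012 ]
[ 0.5151 -0.4127  0.012 ]
[ 0.5453 -0.3137  0.012 ]
[ 0.4451 -0.2843  0.012 ]
posttop [ 0.5098 -0.3834  0.19  ]
posttop [ 0.5103 -0.3364  0.19  ]
posttop [ 0.4552 -0.3179  0.19  ]
tub [0.4817 0.0717 0.04  ]
tub [ 0.4595 -0.1449  0.04  ]
w [ 0.6256 -0.043   0.011 ] [ 0.6346 -0.0399  0.011 ]
```

Call:
{"method": "carry_out", "body": {
  "motion": [
    [[0.0,0.0,0.05],0.1],
    [[0.03,0.03,0.1],0.2],
    [[0.06,0.07,0.1],0.34],
    [[0.09,0.1,0.1],0.48],
    [[0.12,0.14,0.1],0.62],
    [[0.15,0.175,0.1],0.76],
    [[0.18,0.21,0.1],0.9],
    [[0.2,0.235,0.1],0.9],
    [[0.215,0.252,0.1],0.9],
    [[0.215,0.252,0.1],0.9],
    [[0.215,0.252,0.1],0.9]
  ],
  "grip": -1,
  "squeeze": 40
}}

```text
time: 1.25
position: [0.461, -0.3498, 0.3223]
tool_rot: [3.11, -0.441, -0.001]
ft_force: [-0.3, -0.2, 0.5]
grip_width: 0.999
```

```bash
python3 - <<'E'
from h import *
np.set_printoptions(precision=4,suppress=True)
d=shot('wrist','w1'); crop('w1',0,0,512,384,1.5,'w1b'); s=get_state(); print(s['position'],s['tool_rot'],d['extrinsics'])
E
```

```text
[ 0.4604 -0.3507  0.3223] [ 3.1094 -0.4438 -0.0015] [[ 0.961  -0.2674 -0.0705  0.4786]
 [-0.2765 -0.9303 -0.2412 -0.283 ]
 [-0.0011  0.2513 -0.9679  0.485 ]
 [ 0.      0.      0.      1.    ]]
```

View pics/w1b.png

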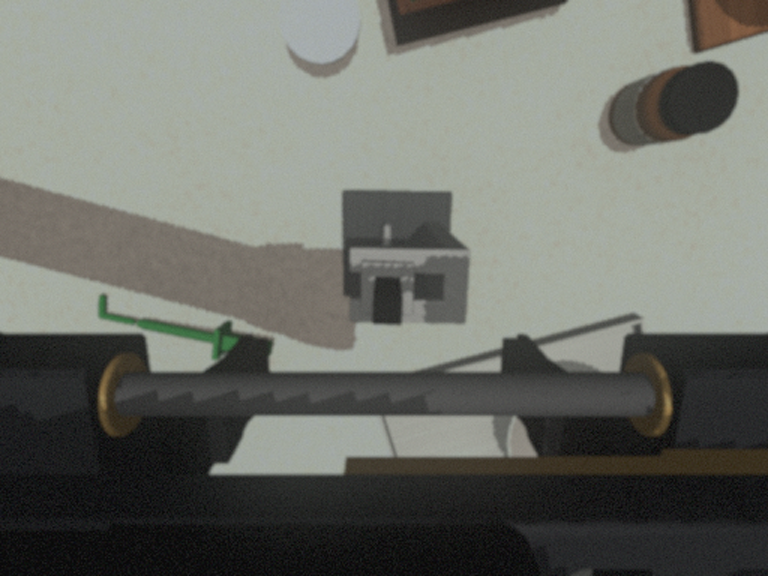

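The wrist view, scaled 1.5×, shows the stand straight in the image, with the handle at about (388,300). The jaws are lined up along its x. I'll take a closer crop.

```bash
python3 - <<'E'
from h import *
crop('w1',220,120,320,220,6,'w1c')
E
```

```text
(no output)
```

View pics/w1c.png

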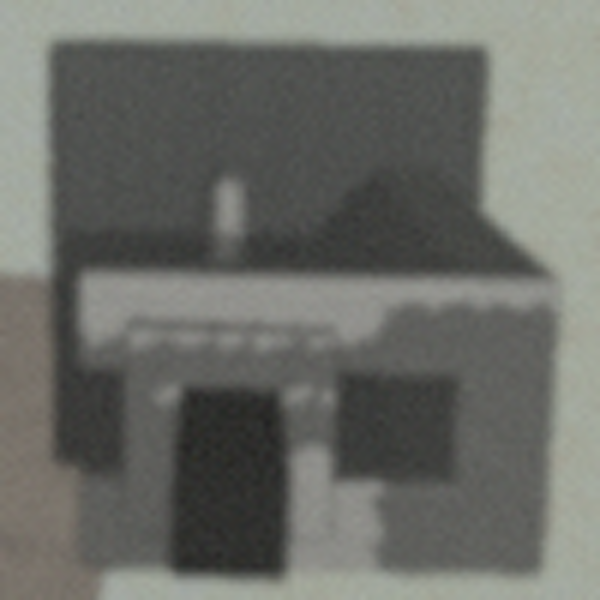

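```bash
python3 - <<'E'
from h import *
np.set_printoptions(precision=4,suppress=True)
w=lambda u,v:('w1',220+u/6,120+v/6)
a=np.deg2rad(-16);R=np.array([[np.cos(a),-np.sin(a)],[np.sin(a),np.cos(a)]])
for n,u,v,z in [('plL',52,42,.012),('plR',485,45,.012),('prongL',80,268,.19),('prongR',557,268,.19),('prongLb',80,573,.19),('slotT',400,373,.19),('slotB',400,478,.19),('slotR',458,425,.19),('colTL',127,322,.196),('colTR',336,322,.196),('handB L',182,388,.196),('handB R',281,388,.196),('handTopL',172,575,.246),('handTopR',287,575,.246)]:
    p=atz(*w(u,v),z); print(n,p, p[:2]@R)
print(np.array([.461,-.350])@R)
E
```

```text
plL [ 0.434  -0.2873  0.012 ] [ 0.4964 -0.1565]
plR [ 0.5375 -0.3178  0.012 ] [ 0.6042 -0.1574]
prongL [ 0.4446 -0.3207  0.19  ] [ 0.5157 -0.1857]
prongR [ 0.518  -0.3418  0.19  ] [ 0.5921 -0.1858]
prongLb [ 0.4295 -0.3697  0.19  ] [ 0.5147 -0.237 ]
slotT [ 0.4895 -0.3515  0.19  ] [ 0.5674 -0.2029]
slotB [ 0.485  -0.3686  0.19  ] [ 0.5678 -0.2206]
slotR [ 0.4964 -0.3625  0.19  ] [ 0.5771 -0.2116]
colTL [ 0.4499 -0.3302  0.196 ] [ 0.5235 -0.1934]
colTR [ 0.4816 -0.3393  0.196 ] [ 0.5565 -0.1934]
handB L [ 0.4552 -0.3428  0.196 ] [ 0.5321 -0.2041]
handB R [ 0.4704 -0.3472  0.196 ] [ 0.5479 -0.2041]
handTopL [ 0.4507 -0.357   0.246 ] [ 0.5316 -0.2189]
handTopR [ 0.4657 -0.3613  0.246 ] [ 0.5472 -0.2189]
[ 0.5396 -0.2094]
```

Call:
{"method": "carry_out", "body": {
  "motion": [
    [[0.0,-0.002,-0.03],0],
    [[0.0,-0.002,-0.06],0],
    [[0.0,-0.002,-0.09],0],
    [[0.0,-0.002,-0.11],0],
    [[0.0,-0.002,-0.118],0],
    [[0.0,-0.002,-0.118],0],
    [[0.0,-0.002,-0.118],0]
  ]
}}

```text
time: 2.0
position: [0.4614, -0.3526, 0.2057]
tool_rot: [3.109, -0.443, 0.002]
ft_force: [-0.8, -0.3, 1.2]
grip_width: 0.999
```

Call:
{"method": "carry_out", "body": {
  "motion": [
    [[0.0,0.0,0.0],0],
    [[0.0,0.0,0.0],0],
    [[0.0,0.0,0.0],0],
    [[0.0,0.0,0.0],0],
    [[0.0,0.0,0.0],0],
    [[0.0,0.0,0.0],0],
    [[0.0,0.0,0.0],0],
    [[0.0,0.0,0.0],0],
    [[0.0,0.0,0.0],0],
    [[0.0,0.0,0.0],0]
  ],
  "grip": 1,
  "squeeze": 40
}}

```text
time: 3.0
position: [0.4614, -0.3515, 0.2046]
tool_rot: [3.11, -0.441, 0.0]
ft_force: [-0.4, 0.1, -0.1]
grip_width: 0.182
```

Call:
{"method": "carry_out", "body": {
  "motion": [
    [[0.0,0.0,0.006],0],
    [[0.0,0.0,0.012],0],
    [[0.0,0.0,0.012],0],
    [[-0.0096,0.0028,0.012],0],
    [[-0.0192,0.0055,0.012],0],
    [[-0.0288,0.0083,0.012],0],
    [[-0.0384,0.011,0.012],0],
    [[-0.048,0.0138,0.012],0],
    [[-0.0577,0.0165,0.012],0],
    [[-0.0577,0.0165,0.012],0],
    [[-0.0577,0.0165,0.012],0]
  ]
}}

```text
time: 4.1
position: [0.4036, -0.3352, 0.2168]
tool_rot: [3.11, -0.442, 0.001]
ft_force: [-0.1, 0.6, -1.1]
grip_width: 0.179
```

```bash
python3 - <<'E'
from h import *
shot('scene','s2'); shot('wrist','w2'); print(get_state()['position'],get_state()['ft_force'])
a=cv2.imread('pics/s2.png')[130:260,70:190];b=cv2.imread('pics/w2.png')
cv2.imwrite('pics/s2c.png',np.hstack([cv2.resize(a,(443,480),interpolation=cv2.INTER_CUBIC),np.vstack([cv2.resize(b,(357,268)),np.zeros((212,357,3),np.uint8)])]))
E
```

```text
[ 0.40411891 -0.33504087  0.21670321] [-0.56831281 -0.42571966 -0.92559849]
```

View pics/s2c.png

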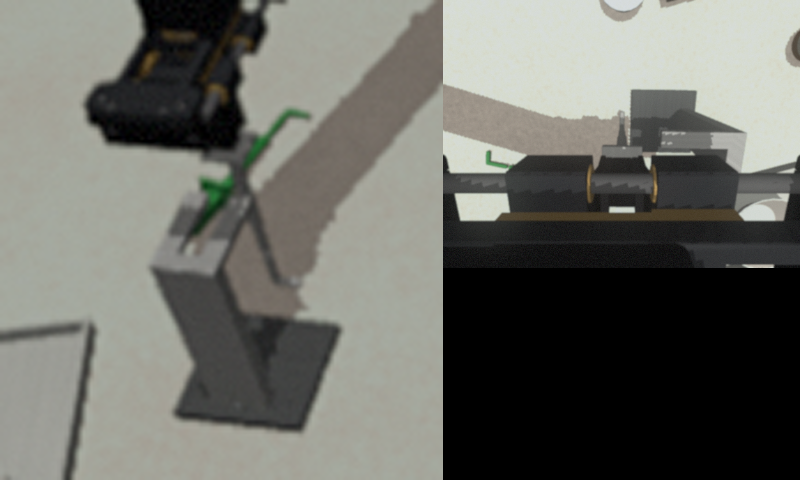

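Call:
{"method": "carry_out", "body": {
  "motion": [
    [[0.0,0.0,0.03],0],
    [[0.0,0.0,0.065],0.03],
    [[0.01,0.03,0.083],0.07],
    [[0.02,0.07,0.083],0.11],
    [[0.03,0.11,0.083],0.15],
    [[0.04,0.15,0.083],0.19],
    [[0.05,0.19,0.083],0.22],
    [[0.06,0.23,0.083],0.22],
    [[0.07,0.265,0.083],0.22],
    [[0.077,0.285,0.083],0.22],
    [[0.077,0.29,0.07],0.22],
    [[0.077,0.29,0.04],0.22],
    [[0.077,0.29,0.01],0.22],
    [[0.077,0.29,-0.01],0.22],
    [[0.077,0.29,-0.015],0.22],
    [[0.077,0.29,-0.015],0.22],
    [[0.077,0.29,-0.015],0.22]
  ]
}}

```text
time: 5.9
position: [0.4813, -0.0456, 0.2024]
tool_rot: [3.14, -0.098, 0.002]
ft_force: [0.4, -0.4, -0.3]
grip_width: 0.179
```

```bash
python3 - <<'E'
from h import *
np.set_printoptions(precision=4,suppress=True)
o,r=ray('s2',70+297*120/443,130+283*130/480)
# nearest on ray to vertical line at foot tip
print(tri(('s2',70+297*120/443,130+283*130/480),('w2',(621-443)*512/357,113*384/268)))
t=(.410-o[0])/r[0]; print(o+t*r)
s=get_state(); print(s['position'],s['tool_rot'],s['ft_force'])
shot('scene','s3'); shot('wrist','w3'); a=cv2.imread('pics/s3.png')[90:290,150:320];b=cv2.imread('pics/w3.png')[0:260,80:400]
cv2.imwrite('pics/s3c.png',np.hstack([cv2.resize(a,(408,480),interpolation=cv2.INTER_CUBIC),np.vstack([cv2.resize(b,(392,318)),np.zeros((162,392,3),np.uint8)])]))
E
```

```text
(array([ 0.4067, -0.3165,  0.0351]), [np.float64(0.00037709961224585914), np.float64(0.000377099612245936)])
[ 0.41   -0.316   0.0389]
[ 0.4813 -0.0456  0.2024] [ 3.1398 -0.0984  0.0022] [ 0.3767 -0.4498 -0.2592]
```

View pics/s3c.png

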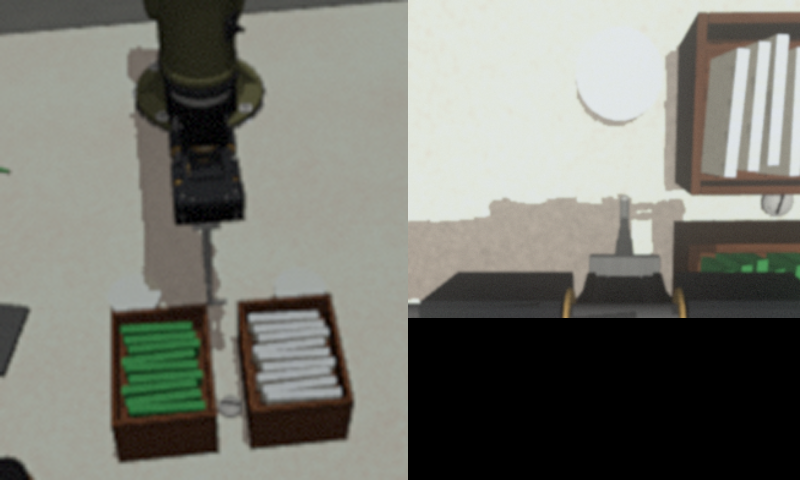

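Call:
{"method": "carry_out", "body": {
  "motion": [
    [[0.0,0.0,-0.005],0],
    [[0.0,0.0,-0.01],0],
    [[0.0,0.0,-0.012],0],
    [[0.0,0.0,-0.012],0],
    [[0.0,0.0,-0.012],0]
  ]
}}

```text
time: 6.5
position: [0.4807, -0.045, 0.1896]
tool_rot: [3.14, -0.097, -0.0]
ft_force: [0.2, -0.1, -1.5]
grip_width: 0.18
```

```bash
python3 - <<'E'
from h import *
np.set_printoptions(precision=4,suppress=True)
w=lambda u,v:('w3',80+(u-408)*320/392,v*260/318)
print('weight',atz(*w(777,203),.011), tri(w(777,203),('top0',215+205/4,130+145/4)),tri(w(777,203),('scene0',185+243/4,200+235/4)))
print('Lfront rim',atz(*w(697,190),.09),'L base front', atz(*w(690,192),.0), 'Lrim far right',atz(*w(799,190),.09))
print('Rfront rim',atz(*w(674,222),.09), atz(*w(799,222),.09))
for i in range(4): print(get_state()['position'],get_state()['ft_force'])
E
```

```text
weight [ 0.6254 -0.0411  0.011 ] (array([ 0.627 , -0.0426,  0.0057]), [np.float64(0.0006713203075199929), np.float64(0.0006713203075200028)]) (array([ 0.6291, -0.0409,  0.0027]), [np.float64(0.0017939198423062945), np.float64(0.0017939198423063127)])
Lfront rim [ 0.5354 -0.0135  0.09  ] L base front [ 0.5454 -0.0272  0.    ] Lrim far right [ 0.6094 -0.018   0.09  ]
Rfront rim [ 0.518  -0.0363  0.09  ] [ 0.6107 -0.042   0.09  ]
[ 0.4807 -0.045   0.1896] [ 0.1669 -0.092  -1.5114]
[ 0.4807 -0.045   0.1896] [ 0.1669 -0.092  -1.5114]
[ 0.4807 -0.045   0.1896] [ 0.1669 -0.092  -1.5114]
[ 0.4807 -0.045   0.1896] [ 0.1669 -0.092  -1.5114]
```

Call:
{"method": "carry_out", "body": {
  "motion": [
    [[0.0,0.0,-0.002],0],
    [[0.0,0.0,-0.003],0],
    [[0.0,0.0,-0.003],0]
  ]
}}

```text
time: 6.8
position: [0.4806, -0.045, 0.1864]
tool_rot: [-3.14, 0.097, 0.0]
ft_force: [-0.4, 0.2, -2.2]
grip_width: 0.185
```

Call:
{"method": "carry_out", "body": {
  "motion": [
    [[0.0,0.0,-0.0015],0],
    [[0.0,0.0,-0.0025],0],
    [[0.0,0.0,-0.0025],0]
  ]
}}

```text
time: 7.1
position: [0.4806, -0.045, 0.1839]
tool_rot: [-3.14, 0.097, 0.0]
ft_force: [0.0, -0.4, -1.5]
grip_width: 0.184
```

Call:
{"method": "carry_out", "body": {
  "motion": [
    [[0.0,0.0,-0.001],0],
    [[0.0,0.0,-0.002],0],
    [[0.0,0.0,-0.002],0]
  ]
}}

```text
time: 7.4
position: [0.4806, -0.045, 0.1819]
tool_rot: [-3.14, 0.097, 0.0]
ft_force: [0.6, 0.6, -2.1]
grip_width: 0.183
```

Call:
{"method": "carry_out", "body": {
  "motion": [
    [[0.0,0.0,-0.001],0],
    [[0.0,0.0,-0.002],0],
    [[0.0,0.0,-0.002],0]
  ]
}}

```text
time: 7.7
position: [0.4807, -0.045, 0.18]
tool_rot: [3.14, -0.097, 0.0]
ft_force: [0.3, 0.7, -1.9]
grip_width: 0.179
```

Call:
{"method": "carry_out", "body": {
  "motion": [
    [[0.0,0.0,-0.001],0],
    [[0.0,0.0,-0.002],0],
    [[0.0,0.0,-0.002],0]
  ]
}}

```text
time: 8.0
position: [0.4809, -0.0451, 0.1785]
tool_rot: [3.14, -0.097, 0.001]
ft_force: [0.5, -0.2, 4.3]
grip_width: 0.18
```

```bash
python3 - <<'E'
from h import *
d=shot('scene','s4'); crop('s4',210,170,270,220,8,'s4c')
for i in range(5): print(get_state()['ft_force'],get_state()['position'][2]); eyes.get_image('top')
E
```

```text
[-1.51691412  0.53850771  1.98092918] 0.1785675232966093
[-1.32730816  0.37010538  2.5622897 ] 0.17855178892632606
[ 0.28254798 -0.50108804  3.93082376] 0.17849220687104728
[-2.49651361e-03 -1.74762119e-02  3.54069414e+00] 0.17843944821590807
[-1.88433494  0.14908571  3.01465776] 0.17838456264624142
```

View pics/s4c.png

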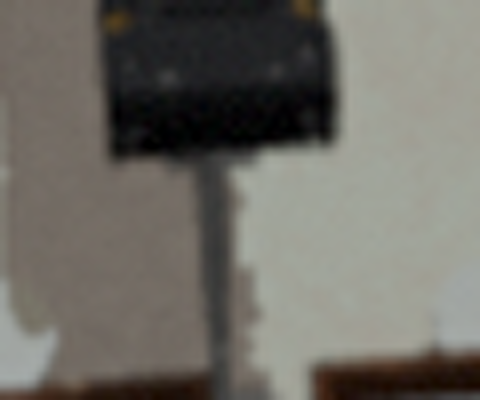

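The contact is clear: force rose about 5 N at TCP z≈0.1785, so the foot touches at about 0.180. The crop only shows the shank, with the foot hidden behind the box rim. I'll lift and hover behind the weight.

Call:
{"method": "carry_out", "body": {
  "motion": [
    [[0.0,0.0,0.03],0],
    [[0.0,0.0,0.075],0],
    [[0.0,0.0,0.11],0],
    [[0.02,-0.001,0.1215],0],
    [[0.06,-0.003,0.1215],0],
    [[0.1,-0.005,0.1215],0],
    [[0.14,-0.007,0.1215],0],
    [[0.17,-0.008,0.1215],0],
    [[0.181,-0.0085,0.1215],0],
    [[0.181,-0.0085,0.1215],0],
    [[0.181,-0.0085,0.1215],0],
    [[0.181,-0.0085,0.1215],0]
  ]
}}

```text
time: 9.5
position: [0.6609, -0.0534, 0.2996]
tool_rot: [3.14, -0.097, -0.001]
ft_force: [-0.5, -0.0, -1.8]
grip_width: 0.175
```

```bash
python3 - <<'E'
from h import *
np.set_printoptions(precision=4,suppress=True)
s=get_state(); print(s['position'],s['tool_rot'],s['ft_force'])
shot('wrist','w5'); shot('scene','s5'); shot('top','t5')
crop('w5',120,60,400,240,2.8,'w5c'); crop('w3',330,120,470,200,2.8,'w3d'); crop('s5',180,150,300,270,2.8*.9,'s5d')
A,B,C=[cv2.imread('pics/%s.png'%k) for k in('w5c','w3d','s5d')]; print(A.shape,B.shape,C.shape)
H=np.zeros((600,800,3),np.uint8); 
# wrist crop scaled 1.25 on the left
a=cv2.resize(cv2.imread('pics/w5.png')[70:230,150:350],(800,640),interpolation=cv2.INTER_CUBIC)[:600]
cv2.imwrite('pics/w5v.png',a)
E
```

```text
[ 0.6609 -0.0534  0.2996] [ 3.1396 -0.097  -0.0007] [-0.4538 -0.0383 -1.8196]
(504, 784, 3) (224, 392, 3) (302, 302, 3)
```

View pics/w5v.png

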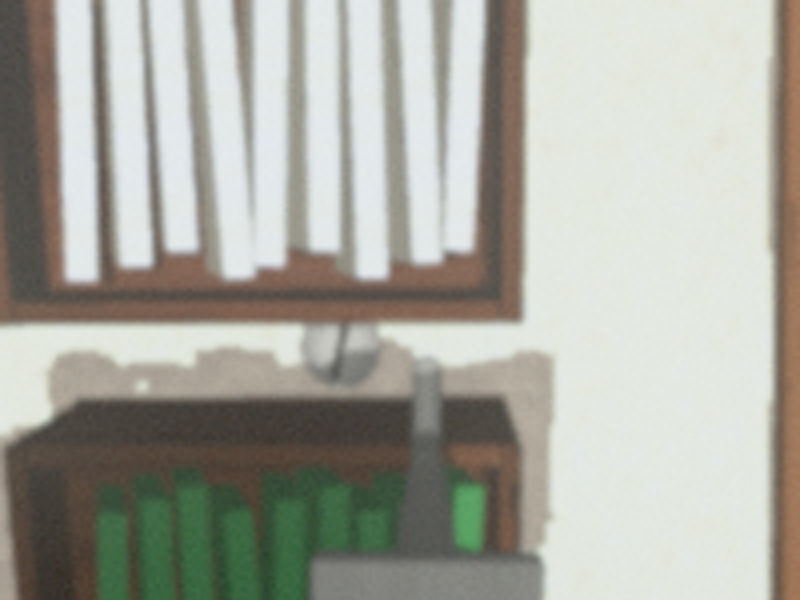

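```bash
python3 - <<'E'
from h import *
np.set_printoptions(precision=4,suppress=True)
w=lambda u,v:('w5',150+u/4,70+v/4)
for n,u,v,z in [('L rim u100',100,322,.09),('Lback',521,320,.09),('Rrim front',12,446,.09),('Rrim back',517,441,.09),('Rfloor f',82,398,0),('Rfloor b',503,398,0),('W L',304,348,.0055),('W R',381,348,.0055),('W bottom',342,386,.003),('foottip L',413,362,.124),('foottip R',440,362,.124),('tip center',426,366,.122)]:
    print(n,atz(*w(u,v),z))
y=np.deg2rad(-3.55); t=get_state()['position']
print('pred tip', proj('w5',np.r_[t[:2]+.024*np.array([-np.sin(y),np.cos(y)]),.124])*4-[600,280])
E
```

```text
L rim u100 [ 0.5638 -0.0185  0.09  ]
Lback [ 0.6897 -0.0255  0.09  ]
Rrim front [ 0.532  -0.0546  0.09  ]
Rrim back [ 0.687  -0.0624  0.09  ]
Rfloor f [ 0.5292 -0.0548  0.    ]
Rfloor b [ 0.688  -0.0644  0.    ]
W L [ 0.6152 -0.0404  0.0055]
W R [ 0.6436 -0.0421  0.0055]
W bottom [ 0.6279 -0.0557  0.003 ]
foottip L [ 0.6573 -0.0314  0.124 ]
foottip R [ 0.6647 -0.0319  0.124 ]
tip center [ 0.6608 -0.033   0.122 ]
pred tip [432.0249 354.6208]
```

The hover view shows the foot tip at (426,362), inside the gap and behind the weight at (342,348). Clearance to the weight is about 13 mm. I'm lowering with a 2 mm shift to +y.

Call:
{"method": "carry_out", "body": {
  "motion": [
    [[0.0,0.002,-0.01],0],
    [[0.0,0.002,-0.025],0],
    [[0.0,0.002,-0.04],0],
    [[0.0,0.002,-0.05],0],
    [[0.0,0.002,-0.05],0],
    [[0.0,0.002,-0.05],0]
  ]
}}

```text
time: 10.25
position: [0.6616, -0.0516, 0.2492]
tool_rot: [-3.14, 0.098, 0.001]
ft_force: [0.1, 1.2, -1.8]
grip_width: 0.18
```

Call:
{"method": "carry_out", "body": {
  "motion": [
    [[0.0,0.0,-0.015],0],
    [[0.0,0.0,-0.03],0],
    [[0.0,0.0,-0.045],0],
    [[0.0,0.0,-0.056],0],
    [[0.0,0.0,-0.063],0],
    [[0.0,0.0,-0.067],0],
    [[0.0,0.0,-0.069],0],
    [[0.0,0.0,-0.069],0]
  ]
}}

```text
time: 11.05
position: [0.6619, -0.0515, 0.1807]
tool_rot: [3.14, -0.097, 0.001]
ft_force: [0.3, 0.4, -0.6]
grip_width: 0.184
```

Call:
{"method": "carry_out", "body": {
  "motion": [
    [[0.0,0.0,-0.001],0],
    [[0.0,0.0,-0.002],0],
    [[0.0,0.0,-0.002],0],
    [[0.0,0.0,-0.002],0]
  ]
}}

```text
time: 11.45
position: [0.6621, -0.0514, 0.1794]
tool_rot: [3.14, -0.097, 0.002]
ft_force: [-0.2, 0.4, 1.2]
grip_width: 0.182
```

Call:
{"method": "carry_out", "body": {
  "motion": [
    [[0.0,0.0,0.0],0],
    [[0.0,0.0,0.0],0]
  ]
}}

```text
time: 11.65
position: [0.662, -0.0515, 0.1791]
tool_rot: [3.14, -0.097, 0.002]
ft_force: [0.6, 0.5, 1.4]
grip_width: 0.179
```

Call:
{"method": "carry_out", "body": {
  "motion": [
    [[0.0,0.0,0.0012],0],
    [[-0.004,0.0002,0.0012],0],
    [[-0.01,0.0006,0.0012],0],
    [[-0.018,0.001,0.0012],0],
    [[-0.026,0.0015,0.0012],0],
    [[-0.034,0.002,0.0012],0],
    [[-0.042,0.0024,0.0012],0],
    [[-0.048,0.0028,0.0012],0],
    [[-0.05,0.0029,0.0012],0]
  ]
}}

```text
time: 12.55
position: [0.6109, -0.0487, 0.1799]
tool_rot: [3.14, -0.097, -0.0]
ft_force: [0.7, -0.1, -0.2]
grip_width: 0.184
```

Call:
{"method": "carry_out", "body": {
  "motion": [
    [[-0.004,0.0002,0.0],0],
    [[-0.01,0.0006,0.0],0],
    [[-0.018,0.001,0.0],0],
    [[-0.026,0.0015,0.0],0],
    [[-0.034,0.002,0.0],0],
    [[-0.042,0.0024,0.0],0],
    [[-0.048,0.0028,0.0],0],
    [[-0.05,0.0029,0.0],0]
  ]
}}

```text
time: 13.35
position: [0.5609, -0.0458, 0.1799]
tool_rot: [3.14, -0.098, -0.0]
ft_force: [1.5, -1.1, 0.0]
grip_width: 0.18
```

Call:
{"method": "carry_out", "body": {
  "motion": [
    [[-0.004,0.0002,0.0],0],
    [[-0.01,0.0006,0.0],0],
    [[-0.018,0.001,0.0],0],
    [[-0.026,0.0015,0.0],0],
    [[-0.034,0.002,0.0],0],
    [[-0.042,0.0024,0.0],0],
    [[-0.048,0.0028,0.0],0],
    [[-0.052,0.003,0.0],0],
    [[-0.054,0.0031,0.0],0],
    [[-0.054,0.0031,0.0],0]
  ]
}}

```text
time: 14.35
position: [0.5073, -0.0427, 0.1798]
tool_rot: [3.14, -0.098, -0.0]
ft_force: [0.5, 0.9, 1.1]
grip_width: 0.182
```

```bash
python3 - <<'E'
from h import *
np.set_printoptions(precision=4,suppress=True)
s=get_state(); print(s['position'],s['ft_force'])
shot('wrist','w6'); cv2.imwrite('pics/w6v.png',cv2.resize(cv2.imread('pics/w6.png')[70:230,130:330],(750,600),interpolation=cv2.INTER_CUBIC))
E
```

```text
[ 0.5073 -0.0427  0.1798] [0.49   0.8952 1.137 ]
```

View pics/w6v.png

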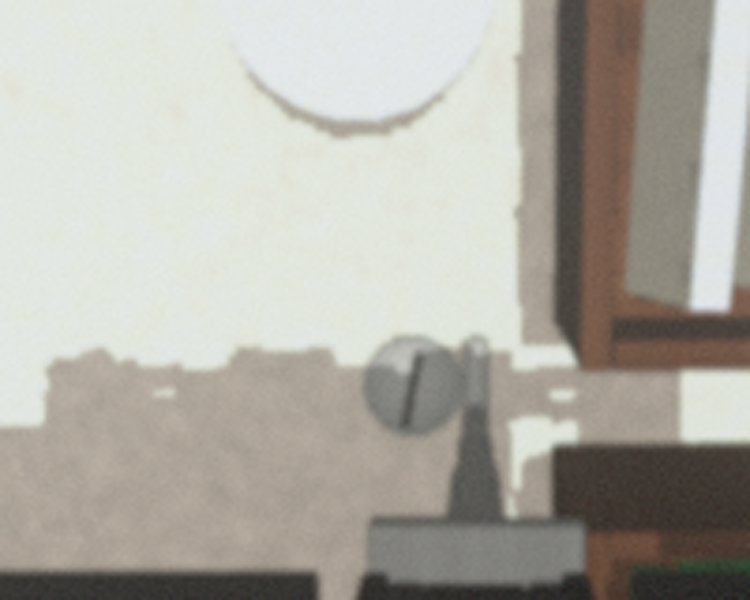

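The weight lies flat at (412,385), clear of the mouth at u≈552, and the foot is just behind it. I'm backing off, lifting, and returning to the stand.

Call:
{"method": "carry_out", "body": {
  "motion": [
    [[0.005,-0.0003,0.0005],0],
    [[0.012,-0.0006,0.001],0],
    [[0.012,-0.0006,0.002],0],
    [[0.012,-0.0006,0.015],0],
    [[0.012,-0.0006,0.045],0],
    [[0.012,-0.0006,0.085],0],
    [[0.01,-0.002,0.1198],0],
    [[0.0,-0.03,0.1198],-0.03],
    [[-0.02,-0.07,0.1198],-0.08],
    [[-0.04,-0.11,0.1198],-0.12],
    [[-0.06,-0.15,0.1198],-0.16],
    [[-0.08,-0.19,0.1198],-0.2],
    [[-0.1,-0.23,0.1198],-0.22],
    [[-0.104,-0.265,0.1198],-0.22],
    [[-0.104,-0.285,0.1198],-0.22],
    [[-0.104,-0.2924,0.11],-0.22],
    [[-0.104,-0.2924,0.08],-0.22],
    [[-0.104,-0.2924,0.05],-0.22],
    [[-0.104,-0.2924,0.0368],-0.22],
    [[-0.104,-0.2924,0.0368],-0.22]
  ]
}}

```text
time: 16.4
position: [0.4035, -0.3326, 0.2144]
tool_rot: [-3.108, 0.437, 0.005]
ft_force: [-0.6, -0.5, -1.5]
grip_width: 0.179
```

Call:
{"method": "carry_out", "body": {
  "motion": [
    [[0.0,0.0,0.0],0],
    [[0.0,0.0,0.0],0]
  ]
}}

```text
time: 16.6
position: [0.4048, -0.3352, 0.2184]
tool_rot: [3.109, -0.44, 0.004]
ft_force: [-0.2, 0.6, -1.3]
grip_width: 0.181
```

Call:
{"method": "carry_out", "body": {
  "motion": [
    [[0.0,0.0,0.0],0],
    [[0.008,-0.0023,0.0],0],
    [[0.016,-0.0046,0.0],0],
    [[0.024,-0.0069,0.0],0],
    [[0.032,-0.0092,0.0],0],
    [[0.04,-0.0114,0.0],0],
    [[0.048,-0.0137,0.0],0],
    [[0.055,-0.0157,0.0],0],
    [[0.0577,-0.0165,0.0],0],
    [[0.0577,-0.0165,0.0],0]
  ]
}}

```text
time: 17.6
position: [0.4617, -0.3515, 0.2164]
tool_rot: [-3.11, 0.441, 0.0]
ft_force: [-0.2, -0.8, -2.1]
grip_width: 0.182
```

Call:
{"method": "carry_out", "body": {
  "motion": [
    [[0.0,0.0,-0.004],0],
    [[0.0,0.0,-0.008],0],
    [[0.0,0.0,-0.0105],0],
    [[0.0,0.0,-0.0115],0],
    [[0.0,0.0,-0.012],0],
    [[0.0,0.0,-0.012],0],
    [[0.0,0.0,-0.012],0]
  ]
}}

```text
time: 18.3
position: [0.4615, -0.3516, 0.2047]
tool_rot: [3.11, -0.441, 0.001]
ft_force: [-0.1, -0.5, -1.0]
grip_width: 0.179
```

Call:
{"method": "carry_out", "body": {
  "motion": [
    [[0.0,0.0,-0.0007],0],
    [[0.0,0.0,-0.0007],0]
  ]
}}

```text
time: 18.5
position: [0.4615, -0.3516, 0.2046]
tool_rot: [3.11, -0.441, 0.001]
ft_force: [-1.9, 1.4, 1.9]
grip_width: 0.183
```

Call:
{"method": "carry_out", "body": {
  "motion": [
    [[0.0,0.0,0.0],0],
    [[0.0,0.0,0.0],0],
    [[0.0,0.0,0.0],0],
    [[0.0,0.0,0.0],0],
    [[0.0,0.0,0.0],0],
    [[0.0,0.0,0.0],0],
    [[0.0,0.0,0.0],0],
    [[0.0,0.0,0.0],0],
    [[0.0,0.0,0.0],0],
    [[0.0,0.0,0.0],0]
  ],
  "grip": -1
}}

```text
time: 19.5
position: [0.4613, -0.3515, 0.2039]
tool_rot: [3.11, -0.442, 0.0]
ft_force: [-0.3, 0.1, 0.1]
grip_width: 0.967
```

Call:
{"method": "carry_out", "body": {
  "motion": [
    [[0.0,0.0,0.01],0],
    [[0.0,0.0,0.03],0],
    [[0.0,0.0,0.06],0],
    [[0.0,0.0,0.1],0],
    [[0.0,0.0,0.118],0],
    [[0.0,0.0,0.118],0],
    [[0.0,0.0,0.118],0]
  ]
}}

```text
time: 20.2
position: [0.4614, -0.3515, 0.3221]
tool_rot: [3.11, -0.441, 0.001]
ft_force: [0.5, 1.0, -0.2]
grip_width: 0.999
```

```bash
python3 - <<'E'
from h import *
np.set_printoptions(precision=4,suppress=True)
s=get_state(); print(s['position'],s['ft_force'],s['grip_width'])
shot('wrist','w7'); shot('scene','s7'); shot('top','t7')
a=cv2.resize(cv2.imread('pics/w7.png')[110:230,210:330],(400,400)); b=cv2.resize(cv2.imread('pics/t7.png')[130:230,215:395],(720,400))[:, :400]
c=cv2.resize(cv2.imread('pics/s7.png')[150:290,90:300],(300*2,400))
H=np.zeros((600,800,3),np.uint8); H[:400,:400]=a; H[:400,400:]=b; 
d=cv2.resize(cv2.imread('pics/s7.png')[150:300,60:310],(333,200)); H[400:,:333]=d
e=cv2.resize(cv2.imread('pics/t7.png')[50:330,40:460],(300,200)); H[400:,400:700]=e
cv2.imwrite('pics/fin.png',H)
# change check against first top image
D=cv2.absdiff(cv2.GaussianBlur(cv2.imread('pics/t7.png'),(5,5),0),cv2.GaussianBlur(cv2.imread('pics/top0.png'),(5,5),0)).max(2)
n,l,st,ce=cv2.connectedComponentsWithStats((D>30).astype(np.uint8)); print([(list(st[i]),) for i in range(1,n) if st[i][4]>12])
E
```

```text
[ 0.4614 -0.3515  0.3221] [ 0.5466  0.9584 -0.2349] 0.9991550852120128
[([np.int32(293), np.int32(151), np.int32(219), np.int32(233), np.int32(26796)],), ([np.int32(263), np.int32(162), np.int32(8), np.int32(9), np.int32(60)],), ([np.int32(262), np.int32(202), np.int32(6), np.int32(4), np.int32(18)],), ([np.int32(486), np.int32(254), np.int32(6), np.int32(6), np.int32(17)],), ([np.int32(484), np.int32(284), np.int32(10), np.int32(8), np.int32(39)],), ([np.int32(227), np.int32(357), np.int32(8), np.int32(11), np.int32(27)],), ([np.int32(283), np.int32(356), np.int32(19), np.int32(20), np.int32(208)],)]
```

View pics/fin.png

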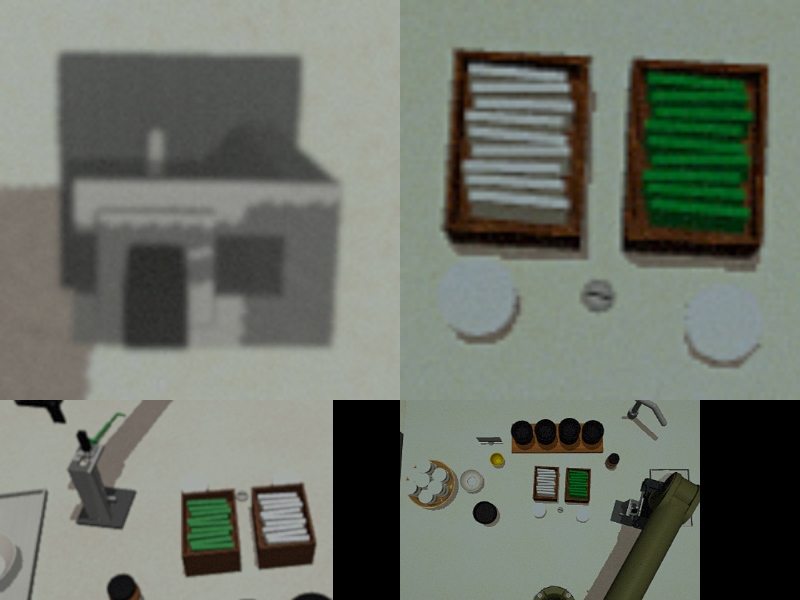

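The final views show the rod hung on the stand as at the start, the weight flat in front of the mouth at (598,295) in the mosaic, and the gripper clear. I'm handing in.

```bash
python3 -c "
from bench import ticket
print(ticket.close_job())"
```

```text
the job is handed in; nothing more can be done
None
```

The weight is out of the gap and lies flat on the counter, about 25 mm in front of the mouth. The rod is back on its stand.

- **How it went:** I gripped the steel rod by its handle at 40 N and slid it out of the slot. I felt for the counter in front of the gap and again inside it; contact was at TCP z ≈ 0.180, pressing with about 5 N at most. I lowered the foot behind the weight and dragged it out, with forces of about 2 N or less at each reading. Then I backed the foot off, hung the rod up, released it and raised the gripper clear.
- **Last checks:** The final images show the rod seated as at the start and the weight between the two tubs. Comparing the top view before and after, only the weight and the arm with its shadow had changed. The area near the stand, the jar and the dish was partly behind the arm in that comparison. Robot time was about 20 s of the 67 s allowed.
- **Disagreements:** The wrist camera put the foot tip about 2 mm to the side of where the arm's pose predicted. I shifted 2 mm to allow for it, and the side force stayed near the noise. My first estimate of the rod's length from the images was about 6 mm too long, so I used the height found by touch instead.

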